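# Restock the aerosol trays at the moulding machine, older cans to the front

### The job

Restock the two steel can trays so that the older stock gets used first: in each tray bring the one can already there forward to the front pad (at the yellow lip), and stand the new cans of the same kind from the carton behind it, one to a pad with no pad left empty in between. Red-capped cans go with the red-capped one and the green-capped can with the green-capped one; leave the black-capped can and the roll of tape where they are. All cans end upright and close to the middle of their pads, and no can may be dropped or toppled.

Things in the scene. Friction and masses are not known exactly. Their poses are not given: they have to be found in the camera images.
- release_old: Aerosol can, 50 mm diameter, 142 mm tall, standing: straight metal body to 105 mm, then dome and 41 mm cap; 0.1 to 0.25 kg. Origin: centre of its underside; z up, yaw meaningless. White body with a red band, red cap: mould release. The older one: it starts in the middle-to-back part of tray_release.
- rust_old: Aerosol can, 50 mm diameter, 142 mm tall, standing: straight metal body to 105 mm, then dome and 41 mm cap; 0.1 to 0.25 kg. Origin: centre of its underside; z up, yaw meaningless. Green body with a white band, green cap: rust preventive. The older one: it starts in the middle-to-back part of tray_rust.
- release_new1: Aerosol can, 50 mm diameter, 142 mm tall, standing: straight metal body to 105 mm, then dome and 41 mm cap; 0.1 to 0.25 kg. Origin: centre of its underside; z up, yaw meaningless. White body with a red band, red cap: mould release. New: one of four that stand 2 by 2 in the carton, about 100 mm apart. Interchangeable with release_new2.
- release_new2: Aerosol can, 50 mm diameter, 142 mm tall, standing: straight metal body to 105 mm, then dome and 41 mm cap; 0.1 to 0.25 kg. Origin: centre of its underside; z up, yaw meaningless. White body with a red band, red cap: mould release. New: one of four that stand 2 by 2 in the carton, about 100 mm apart. Interchangeable with release_new1.
- rust_new: Aerosol can, 50 mm diameter, 142 mm tall, standing: straight metal body to 105 mm, then dome and 41 mm cap; 0.1 to 0.25 kg. Origin: centre of its underside; z up, yaw meaningless. Green body with a white band, green cap: rust preventive. New: one of four that stand 2 by 2 in the carton, about 100 mm apart.
- cleaner: Aerosol can, 50 mm diameter, 142 mm tall, standing: straight metal body to 105 mm, then dome and 41 mm cap; 0.1 to 0.25 kg. Origin: centre of its underside; z up, yaw meaningless. Black body with a grey band, black cap: cleaner. New: one of four that stand 2 by 2 in the carton, about 100 mm apart. It has no tray and stays.
- tray_release: Fixed grey sheet-steel tray, 206 (x) by 76 mm (y). Origin: centre of underside, on the bench. Floor 3 mm thick, side walls 25 mm high, 2 mm thick; yellow front lip (its -x, robot side) 16 mm high; back plate 55 mm. Flush black 46 mm pads at x = -62 (front), 0 (middle), +62 mm (back), y = 0. It holds the red-capped can at the start.
- tray_rust: Fixed grey sheet-steel tray, 206 (x) by 76 mm (y). Origin: centre of underside, on the bench. Floor 3 mm thick, side walls 25 mm high, 2 mm thick; yellow front lip (its -x, robot side) 16 mm high; back plate 55 mm. Flush black 46 mm pads at x = -62 (front), 0 (middle), +62 mm (back), y = 0. It holds the green-capped can at the start; its back pad stays empty at the end.
- carton: Fixed cut-down cardboard carton, 225 by 225 mm, walls 36 mm high and 4 mm thick, floor 4 mm thick, holding the four delivered cans, which stand about 50 mm either side of its centre in its x and in its y. Origin at the centre of its underside, on the bench; x and y along its sides.
- tape: Loose roll of yellow tape lying flat on the bench, 104 mm in diameter and 48 mm high, origin at the centre of its underside. To be left alone.
Mind the look-alikes: they are no part of the job. What is shaped like the rust_old but blue is not meant.

How it is judged:
By the outcome, as a careful person would: the job done as asked, in the order asked, and still so for the second after the job is handed in, with the robot touching nothing.
It also fails if it takes over 115 s, if anything falls off the work surface, if the arm or the gripper's body presses on something with over 40 N, if the wrist force passes 120 N, or if a joint passes its speed limit or range.

### The arm

A 7-joint arm with a two-finger parallel gripper is mounted at the origin on the work surface. World frame = base frame: x ahead of the robot, y to its left, z up, the work surface at z = 0. Lengths are in m, angles in degrees, forces in N, time in s.
With the tool pointing down it reaches from about 0.35 to 0.775 m from the base axis. Payload 3.1 kg.
Tool frame: the origin (TCP) lies on the centre line of the jaws, within the pads' length; the fingertips stand 17 mm ahead of it and the grasp point (between the pads) lies 2 mm behind it (robot.tip_reach is the distance from the TCP to the fingertips, in m); z points along the fingers, y is the line along which they close (so a half turn about z gives the same grasp; the last joint's range is limited). The gripper opens to 85 mm and grips with 20 to 120 N. Pads are 22 mm wide; open, the fingers measure 114 mm over their backs; the gripper's body (76 mm by 85 mm) begins 54 mm behind the grasp point. The pads swing forward as they close: fully open they stand 13 mm farther back than shut.
Start: joints at [-72.92, 17.813, 0.802, 86.603, -0.252, 75.585, -1.558], TCP at [0.183, 0.519, 0.221] pointing down, gripper open.
Joint ranges: [-154.91, 154.91], [-16.99, 109.72], [-72.82, 74.43], [7.12, 147.25], [-82.49, 262.49], [11.32, 116.49], [-174.64, 174.64]. Speed limits (degrees/s): [159.86, 159.86, 180, 180, 180, 180, 180].

### API

Orientations are given as [roll, pitch, yaw] about the fixed x, y, z axes, in that order (R = Rz(yaw) Ry(pitch) Rx(roll)).
In Python, from station import robot, fingers, vision, workorder, recognise gives the robot as it stands. Calls block until the motion is done:
- robot.move_to(position, orientation): joint-space move of the TCP to a pose.
- robot.line_to(position, orientation=None, velocity=0.15, f_stop=None): straight line of the TCP; orientation=None keeps the orientation; velocity is the mean speed in m/s. With f_stop (N) it stops when the force on the tool has changed by that much, and returns True; else False.
- robot.move_j(angles): joint-space move.
- fingers.gripper_to(opening, force=None): opening from 0.0 (shut) to 1.0 (fully open); force is the grip in N (None keeps the last); returns when the fingers have stopped.
- robot.pause(seconds).
- robot.inverse_kinematics(position, orientation): joint angles nearest the present ones, or None.
- vision.grab_frame(name): name is "scene" or "top"; returns the picture (384x512x3 uint8, red, green, blue); there is no depth.
- vision.calibration(name): a dict with "mtx" (3x3 intrinsics, pixels), "extrinsics" (4x4, takes a point from world to camera coordinates). Camera axes: x right, y up, looking along -z (the intrinsics and any distortion apply to the point x, -y, -z); pixel columns grow to the right and rows downward; lengths in m; the calibration is good to about 2 mm. A picture is of the moment at which its call begins. calibration takes no time and is no camera call.
A pose or a line that the arm cannot do raises robot.PlanningError and nothing moves.
- workorder.close_job(): hands the job in; it is judged then, once.
Trained networks look in the newest picture that a camera, given by its name, has taken for a name from the list of things; names that differ only in an ending like _2 or _b are one class to them, and where a whole thing is asked for, a point or a joint stands for the part that bears it (a point fixed in the world has none). Each returns a list of dicts, best first, with "p" (0 to 1); they miss things now and then, are a little off and sometimes report something else, mostly with a low value. They report only what shows in the picture. A call takes as long as a camera call. They do not tell look-alikes from the thing itself.
- recognise(label, camera): "rect" ([centre column, centre row, width, height] in pixels, round what is visible of it).
Readings, each from a call of its own:
- robot.current_time_s(): time.
- robot.current_joint_positions(): joint angles.
- robot.current_dq(): joint speeds.
- robot.current_joint_torque(): joint torques, N m.
- robot.current_tool_pos(): TCP position.
- robot.current_eef_rot(): TCP orientation.
- robot.current_contact_force(): force on the tool from outside, world axes, zero at the start.
- robot.current_torque(): the same for the moment, N m.
- robot.current_finger_gap(): opening from 0.0 (shut) to 1.0 (fully open).
- robot.current_gripper_force(): force on a finger pad.
Only numpy, scipy, OpenCV 4.12 (cv2) and the standard library are available. Lean on these libraries where they do the work, as an engineer would, in place of code of your own. Each camera call takes 0.05 s, during which the arm holds its last target. There are 200 camera calls.

## Working session

There is one attempt and no reset: what is moved stays moved. The work goes in short steps, each a Python script; the robot and the scene stay as the last script left them, time stands still between calls to the robot, and variables do not carry over. Pictures are saved under pics/ and viewed, at most 14 in all, crops included, and the job is handed in when it is done.

```bash
ls; mkdir -p pics; python3 - <<'E'
from station import robot, fingers, vision, workorder, recognise
import cv2,numpy as np
for c in ("scene","top"):
    im=vision.grab_frame(c); cv2.imwrite(f"pics/{c}0.png",im[:,:,::-1])
    k=vision.calibration(c); print(c,{a:np.round(b,4).tolist() for a,b in k.items()})
    for l in ("release_old","rust_old","release_new1","rust_new","cleaner","tray_release","tray_rust","carton","tape"):
        print(l,[(np.round(d["rect"],1).tolist(),round(d["p"],2)) for d in recognise(l,c)])
print(robot.current_time_s(),robot.current_eef_rot())
E
```

```text
pics
scene {'mtx': [[450.6657, 0.0, 254.2341], [0.0, 450.6657, 189.6465], [0.0, 0.0, 1.0]], 'extrinsics': [[-0.8928, 0.4505, -0.003, 0.4618], [-0.2496, -0.4891, 0.8358, 0.1622], [0.3751, 0.7469, 0.5491, -1.5089], [0.0, 0.0, 0.0, 1.0]]}
release_old [([266.0, 205.6, 23.0, 56.9], 0.91)]
rust_old [([240.5, 125.3, 17.2, 46.4], 0.75), ([226.2, 159.7, 18.7, 51.3], 0.66), ([201.9, 120.1, 14.9, 40.5], 0.33)]
release_new1 [([211.0, 129.8, 14.6, 41.1], 0.77), ([203.9, 119.5, 14.1, 38.9], 0.55)]
rust_new [([240.9, 128.8, 14.7, 46.4], 0.92)]
cleaner [([233.9, 116.6, 13.1, 46.4], 0.88)]
tray_release [([269.1, 222.9, 87.9, 48.9], 0.95)]
tray_rust [([249.2, 175.9, 76.7, 31.3], 0.96)]
carton [([226.6, 143.1, 79.8, 43.4], 0.73), ([210.2, 129.2, 14.6, 42.9], 0.38)]
tape [([399.4, 258.9, 50.9, 48.4], 0.91)]
top {'mtx': [[441.0542, 0.0, 243.6414], [0.0, 441.0542, 194.992], [0.0, 0.0, 1.0]], 'extrinsics': [[0.0015, -0.9999, 0.0158, 0.0839], [0.9903, 0.0037, 0.1386, -0.5768], [-0.1387, 0.0155, 0.9902, -1.2482], [0.0, 0.0, 0.0, 1.0]]}
release_old [([193.8, 183.6, 22.0, 26.3], 0.74)]
rust_old [([280.1, 186.0, 22.1, 21.2], 0.8), ([335.3, 144.7, 26.4, 28.2], 0.61)]
release_new1 [([344.0, 192.9, 23.0, 20.1], 0.82), ([376.8, 202.1, 31.0, 19.6], 0.68)]
rust_new [([335.1, 229.2, 27.2, 21.7], 0.94), ([350.4, 218.9, 90.0, 91.7], 0.63)]
cleaner [([369.6, 234.8, 33.6, 17.6], 0.81)]
tray_release [([196.3, 193.2, 36.3, 72.9], 0.85), ([333.6, 230.7, 26.5, 21.4], 0.33)]
tray_rust [([273.2, 208.6, 27.3, 71.4], 0.98), ([278.6, 186.7, 18.9, 24.3], 0.74)]
carton [([108.8, 253.0, 39.6, 38.0], 0.66), ([351.8, 220.1, 91.3, 87.9], 0.55)]
tape [([108.3, 254.1, 38.3, 39.9], 0.73)]
1.0 [1.79997339e+02 1.44611521e-03 1.60536363e+02]
```

```bash
python3 - <<'E'
import cv2
a=cv2.imread("pics/top0.png")[110:300,80:420]
cv2.imwrite("pics/top0c.png",cv2.resize(a,(800,447),interpolation=3))
a=cv2.imread("pics/scene0.png")[70:300,120:440]
cv2.imwrite("pics/scene0c.png",cv2.resize(a,(800,575),interpolation=3))
E
```

```text
(no output)
```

View pics/top0c.png

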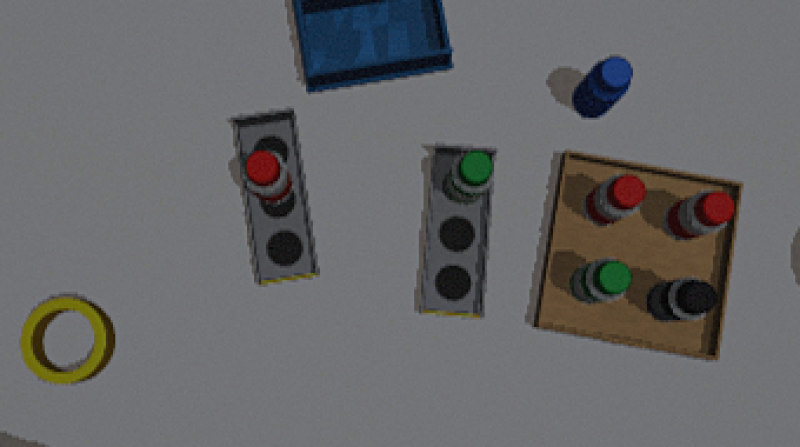

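View pics/scene0c.png

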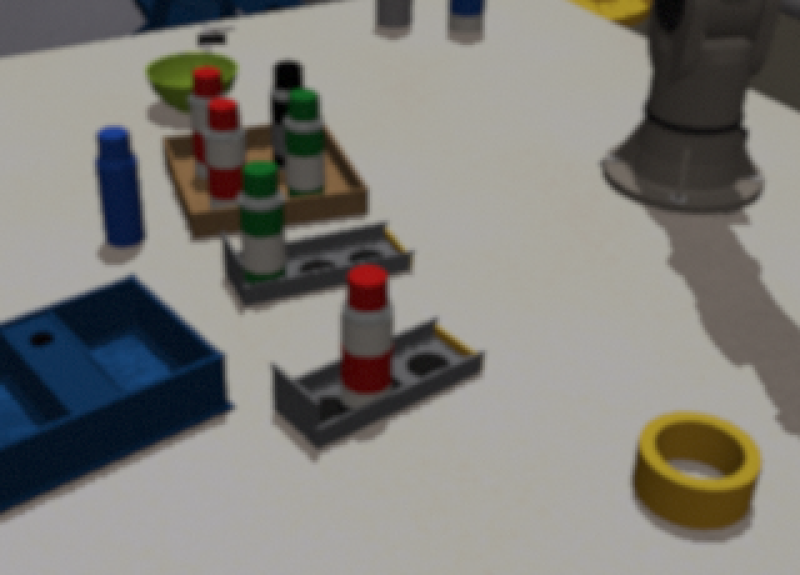

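The top view shows the red can between the middle and back pads of the left tray and the green one at the back of the right tray. The carton holds 2 red (back), one green and one black (front). A blue look-alike stands behind the carton. Next I'll fit the caps, pads and lips in both views.

```bash
cat > meas.py <<'E'
import cv2,numpy as np
from scipy.optimize import least_squares
from station import vision
K={c:(np.array(vision.calibration(c)["mtx"]),np.array(vision.calibration(c)["extrinsics"])) for c in("scene","top")}
def proj(c,P):
    M,E=K[c]; q=np.atleast_2d(P)@E[:3,:3].T+E[:3,3]; q=q*[1,-1,-1]; q=q@M.T
    return q[:,:2]/q[:,2:]
def ray(c,uv,z):
    M,E=K[c]; d=np.linalg.inv(M)@[uv[0],uv[1],1]; d=E[:3,:3].T@(d*[1,-1,-1]); o=-E[:3,:3].T@E[:3,3]
    return (o+d*(z-o[2])/d[2])[:2]
def tri(uvs,uvt):
    f=lambda p:np.r_[proj("scene",p)[0]-uvs,proj("top",p)[0]-uvt]
    s=least_squares(f,[.5,0,.05]); return s.x,np.abs(s.fun).max()
S=4
def blobs(im,col,minA=60):
    im=cv2.resize(im,None,fx=S,fy=S,interpolation=cv2.INTER_CUBIC)
    h,s,v=cv2.split(cv2.cvtColor(im,cv2.COLOR_RGB2HSV)); h=h.astype(int)
    m={"red":((h<8)|(h>172))&(s>150)&(v>50),"green":(h>48)&(h<80)&(s>120)&(v>40),
       "yellow":(h>20)&(h<34)&(s>140)&(v>60)}[col].astype(np.uint8)
    n,l,st,ce=cv2.connectedComponentsWithStats(m)
    return [(((st[i,0]-.5)/S+.5/S-.5+.5/S, (st[i,1])/S-.5+.5/S,(st[i,0]+st[i,2])/S-.5,(st[i,1]+st[i,3])/S-.5),(ce[i]+.5)/S-.5,st[i,4]/S/S) for i in range(1,n) if st[i,4]>minA*S*S/4]
t=np.linspace(0,2*np.pi,60); C=np.c_[np.cos(t),np.sin(t)]*.0205
E
python3 - <<'E'
from meas import *
for c in("scene","top"):
    im=cv2.cvtColor(cv2.imread(f"pics/{c}0.png"),cv2.COLOR_BGR2RGB)
    for col in("red","green","yellow"):
        for b in blobs(im,col): print(c,col,np.round(b[0],1),np.round(b[1],1),b[2], np.round(ray(c,b[1],.14),3))
    r=dict(scene=(205,270,150,330),top=(150,260,170,310))[c]
a=cv2.imread("pics/top0.png")[145:250,170:300]; cv2.imwrite("pics/t1.png",cv2.resize(cv2.convertScaleAbs(a,alpha=1.8),(740,598),interpolation=3))
a=cv2.imread("pics/scene0.png")[140:260,200:330]; cv2.imwrite("pics/s1.png",cv2.resize(cv2.convertScaleAbs(a,alpha=1.3),(650,600),interpolation=3))
E
```

```text
scene red [197.1  96.6 214.2 121.5] [205.8 109.4] 235.375 [ 0.57  -0.225]
scene red [196.4 123.1 201.2 134.2] [198.9 128.6] 41.125 [ 0.638 -0.107]
scene red [202.9 136.9 216.  149. ] [209.4 142.8] 138.125 [ 0.644 -0.013]
scene red [258.1 175.1 274.8 193.8] [266.5 184.3] 251.5 [0.605 0.237]
scene red [256.1 210.6 276.  226.8] [266.  218.9] 252.375 [0.667 0.352]
scene green [235.4 104.4 246.  117.5] [240.6 110.9] 101.875 [ 0.48  -0.165]
scene green [234.9 122.6 248.5 131.8] [241.8 127.3] 50.6875 [ 0.526 -0.059]
scene green [217.1 134.1 231.  148.2] [223.6 140.5] 141.4375 [ 0.605 -0.008]
scene green [217.4 153.4 230.5 163.8] [224.4 159.1] 60.625 [0.644 0.086]
scene green [218.1 178.9 232.  182.5] [224.5 180.7] 17.8125 [0.684 0.179]
scene yellow [314.6  53.1 380.   78.5] [353.   64.1] 719.1875 [-0.101 -0.374]
scene yellow [498.1  59.6 511.5  80.5] [504.8  71.7] 97.25 [-0.545 -0.044]
scene yellow [195.6  94.9 209.8 105.2] [201.7  98.5] 23.25 [ 0.549 -0.313]
scene yellow [293.6 200.6 307.2 210.8] [300.1 205.7] 22.625 [0.581 0.344]
scene yellow [374.9 235.1 423.2 272. ] [398.5 252.5] 778.8125 [0.498 0.554]
top red [183.9 173.4 198.5 188.2] [191.1 180.7] 162.0 [0.601 0.229]
top red [340.1 183.9 354.  198.2] [347.  190.7] 149.6875 [ 0.575 -0.192]
top red [378.1 190.9 392.  205. ] [385.  197.7] 151.1875 [ 0.556 -0.295]
top green [275.6 173.6 288.8 187.2] [282.2 180.3] 145.0 [ 0.603 -0.017]
top green [334.4 220.6 348.  234.8] [341.  227.4] 148.5625 [ 0.476 -0.173]
top yellow [190.4 225.6 213.8 230.5] [201.9 228. ] 27.1875 [0.474 0.198]
top yellow [ 88.4 236.4 125.2 272.5] [106.8 254.4] 498.5625 [0.404 0.446]
```

View pics/t1.png

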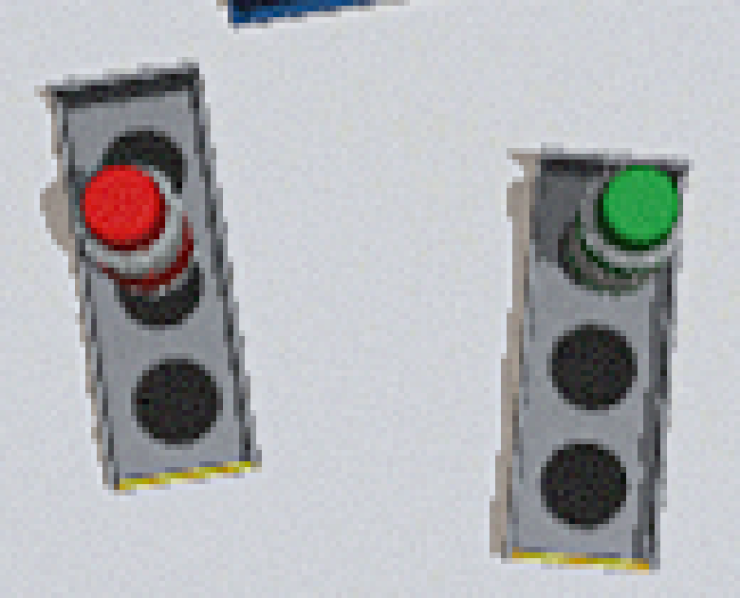

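View pics/s1.png

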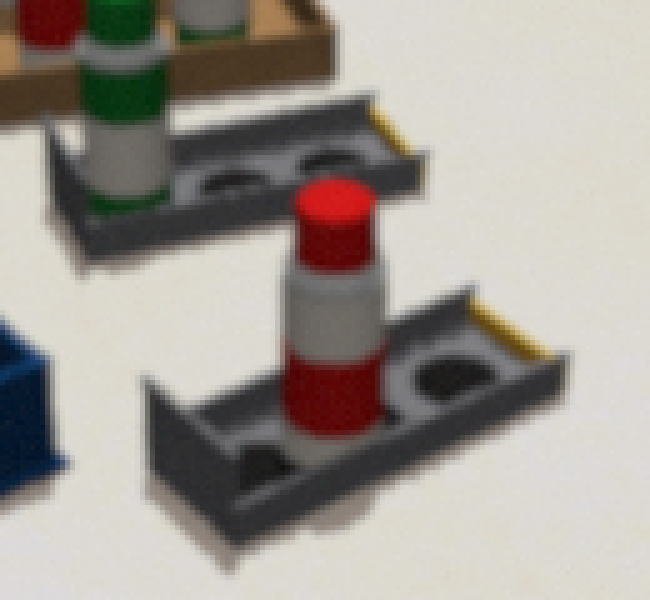

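Both trays are clear in both views. In top pixels the release front pad is at about (201,215) and the rust pads at about (274,209) and (273,230). In the scene view the release front pad is at about (291,216).

```bash
python3 - <<'E'
from meas import *
def capfit(tb,sb):
    def f(p):
        P=np.c_[p[0]+C[:,0],p[1]+C[:,1],0*t+p[2]]
        a=proj("top",P);b=proj("scene",P); a=np.r_[a.min(0),a.max(0)]; b=np.r_[b.min(0),b.max(0)]
        # top face: bbox centre col in top/row; in scene cols and top row
        return np.r_[(a-tb),(b-sb)[:3]]
    s=least_squares(f,[.55,0,.14],diff_step=1e-5); return s
for n,tb,sb in [("rel_old",(183.9,173.4,198.5,188.2),(258.1,175.1,274.8,0)),("rust_old",(275.6,173.6,288.8,187.2),(217.1,134.1,231,0)),("rust_new",(334.4,220.6,348,234.8),(235.4,104.4,246,0))]:
    s=capfit(np.array(tb),np.array(sb)); print(n,s.x.round(4),s.fun.round(1))
for n,uv in [("rel_old",(191.1,180.7)),("rust_old",(282.2,180.3)),("new_redA",(347,190.7)),("new_redB",(385,197.7)),("rust_new",(341,227.4))]:
    print(n,ray("top",uv,.145).round(4))
im=cv2.imread("pics/top0.png"); im=cv2.resize(im,None,fx=4,fy=4,interpolation=3)
m=cv2.threshold(cv2.cvtColor(im,6),40,255,1)[1]
for thr in (35,45):
  m=(im.max(2)<thr).astype(np.uint8); n,l,st,ce=cv2.connectedComponentsWithStats(m)
  for i in range(1,n):
    x,y,w,h,a=st[i]
    if a>40*16 and 170*4<x<310*4 and y>145*4: print(thr,(st[i]/4).round(1),((ce[i]+.5)/4-.5).round(1),ray("top",(ce[i]+.5)/4-.5,.003).round(4))
off=np.array([170,145]);
for n,a,b in [("relL",(470,300),(115,488)),("relR",(555,357),(258,464)),("rustL",(372,105),(512,555)),("rustR",(412,155),(655,567)),("relpad",(455,381),(178,402)),("rel back L",(145,380),(48,92)),]:
    pass
T=lambda b:np.array(b)/5.692+off; Sx=lambda a:np.array(a)/5+[200,140]
# scene: lip's robot-left end is nearer camera? print both pairings
for n,a,b in [("rel lip +y",(555,357),(113,487)),("rel lip -y",(470,300),(257,462)),("rust lip +y",(412,153),(510,555)),("rust lip -y",(372,107),(655,567)),("rel pad",(455,381),(178,402))]:
    x,e=tri(Sx(a),T(b)); print(n,x.round(4),round(e,2))
E
```

```text
rel_old [0.6    0.2277 0.1454] [-0.3 -0.2  0.4  0.  -0.5  0.1  0.7]
rust_old [ 0.601  -0.0163  0.1445] [-1.2 -0.3  0.8  1.1 -1.1 -0.1  0.2]
rust_new [ 0.4753 -0.1721  0.1486] [-0.8 -0.8  1.   0.4 -1.1  0.2  1.7]
rel_old [0.6001 0.2282]
rust_old [ 0.6022 -0.0168]
new_redA [ 0.5745 -0.1912]
new_redB [ 0.5559 -0.2932]
rust_new [ 0.4757 -0.1721]
35 [180. 158.  25.   6. 252.] [192.2 160.1] [0.6879 0.2409]
35 [188. 168.  14.  11. 284.] [195.6 171.7] [0.6521 0.2299]
35 [191. 192.  14.  10. 276.] [198.3 197.8] [0.5726 0.2205]
35 [267. 202.  15.  15. 644.] [273.7 209.1] [ 0.5395 -0.0053]
35 [194. 208.  14.  15. 640.] [200.6 215.1] [0.5206 0.2131]
35 [265. 223.  15.  14. 660.] [272.  229.6] [4.781e-01 2.000e-04]
35 [252. 374.  35.  10. 908.] [270.8 379.4] [0.0533 0.0069]
45 [179. 157.  26.   8. 320.] [192.3 160.4] [0.687  0.2408]
45 [188. 168.  14.  11. 324.] [195.5 171.7] [0.6521 0.2303]
45 [307. 175.  13.  74. 412.] [313.1 211.7] [ 0.5319 -0.1232]
45 [268. 182.  14.  14. 264.] [272.5 190.3] [ 0.5964 -0.002 ]
45 [189. 191.  16.  11. 360.] [197.4 197.1] [0.5749 0.2234]
45 [267. 202.  15.  15. 684.] [273.7 209.1] [ 0.5393 -0.0051]
45 [193. 208.  16.  15. 696.] [200.5 215.1] [0.5208 0.2134]
45 [265. 223.  15.  15. 696.] [272.1 229.7] [4.777e-01 1.000e-04]
45 [242. 362.  21.  19. 168.] [251.5 370. ] [0.0788 0.0617]
45 [ 250.  372.   48.   12. 1432.] [273.1 379. ] [0.0543 0.0005]
rel lip +y [0.4757 0.2405 0.0228] 0.79
rel lip -y [0.4859 0.1693 0.0175] 0.35
rust lip +y [0.4415 0.037  0.0249] 0.96
rust lip -y [ 0.4323 -0.0358  0.0166] 0.47
rel pad [0.5187 0.2113 0.0031] 0.15
```

Heights agree with the text: pads at z about 3 mm, cap tops at 145 mm in the trays and 147 to 148 mm in the carton. I'll check reachability, then move the two old cans.

```bash
cat > act.py <<'E'
import numpy as np
from station import robot, fingers
G=.092
def tray(front,yaw):
    d=np.array([np.cos(np.radians(yaw)),np.sin(np.radians(yaw))])
    return [np.array(front)+d*.062*i for i in range(3)]
REL,RY=tray((.5205,.2131),8.4),8.4
RUS,UY=tray((.478,.0002),-4.9),-4.9
F=180   # half-turn offset
o=lambda y:[180,0,y+F]
def go(xy,z,y=None,v=.3): robot.line_to([xy[0],xy[1],z],None if y is None else o(y),velocity=v)
def pick(xy,floor,y,hover=.2):
    z=floor+G
    go(xy,z,v=.15); fingers.gripper_to(0.0,force=50); print("gap",robot.current_finger_gap(),"F",robot.current_gripper_force())
def place(xy,y,hover=.2):
    z=.003+G
    go(xy,z+.015,y,v=.2); hit=robot.line_to([xy[0],xy[1],z-.002],velocity=.03,f_stop=5)
    print("hit",hit,robot.current_tool_pos(),robot.current_contact_force())
    fingers.gripper_to(1.0); go(xy,hover,v=.25)
    print("t",robot.current_time_s())
E
python3 - <<'E'
import act; from act import *
for f in (0,180):
    for xy,y in [((.6,.228),RY),(REL[0],RY),((.602,-.0165),UY),(RUS[1],UY),((.5745,-.1912),-10.6),((.5559,-.2932),-10.6),((.4757,-.1721),-10.6),(REL[2],RY)]:
        print(f,[None if q is None else np.round(q).tolist() for q in (robot.inverse_kinematics([*xy,z],[180,0,y+f]) for z in (.095,.27))])
E
```

```text
0 [[-44.0, 37.0, 35.0, 82.0, -22.0, 68.0, -88.0], [-43.0, 31.0, 37.0, 66.0, -18.0, 89.0, -92.0]]
0 [[-49.0, 28.0, 34.0, 96.0, -17.0, 62.0, -91.0], [-50.0, 20.0, 36.0, 80.0, -12.0, 83.0, -96.0]]
0 [[-29.0, 35.0, 44.0, 89.0, -25.0, 66.0, -75.0], [-30.0, 28.0, 48.0, 74.0, -21.0, 87.0, -79.0]]
0 [[-35.0, 28.0, 47.0, 100.0, -23.0, 62.0, -76.0], [-37.0, 19.0, 49.0, 84.0, -14.0, 83.0, -83.0]]
0 [[-22.0, 43.0, 63.0, 89.0, -40.0, 73.0, -53.0], [-17.0, 31.0, 57.0, 73.0, -26.0, 89.0, -64.0]]
0 [[-6.0, 41.0, 52.0, 85.0, -33.0, 71.0, -50.0], [2.0, 30.0, 41.0, 69.0, -19.0, 88.0, -61.0]]
0 [[-24.0, 27.0, 56.0, 105.0, -26.0, 61.0, -59.0], [-31.0, 18.0, 64.0, 90.0, -16.0, 82.0, -67.0]]
0 [[-42.0, 42.0, 36.0, 74.0, -25.0, 72.0, -86.0], [-40.0, 37.0, 38.0, 57.0, -22.0, 92.0, -90.0]]
180 [[-31.0, 34.0, 13.0, 81.0, -8.0, 66.0, 82.0], [-32.0, 29.0, 16.0, 65.0, -8.0, 87.0, 81.0]]
180 [[-34.0, 25.0, 14.0, 95.0, -7.0, 60.0, 80.0], [-36.0, 18.0, 16.0, 80.0, -5.0, 83.0, 79.0]]
180 [[-22.0, 32.0, 32.0, 89.0, -18.0, 64.0, 99.0], [-24.0, 26.0, 38.0, 73.0, -16.0, 86.0, 97.0]]
180 [[-27.0, 25.0, 34.0, 100.0, -16.0, 60.0, 98.0], [-30.0, 18.0, 39.0, 84.0, -11.0, 82.0, 94.0]]
180 [[-16.0, 37.0, 50.0, 89.0, -30.0, 68.0, 120.0], [-20.0, 34.0, 64.0, 73.0, -30.0, 90.0, 119.0]]
180 [[1.0, 37.0, 41.0, 85.0, -25.0, 68.0, 124.0], [3.0, 30.0, 39.0, 68.0, -18.0, 88.0, 118.0]]
180 [[-22.0, 26.0, 53.0, 105.0, -24.0, 61.0, 119.0], [-3.0, 12.0, 26.0, 89.0, -5.0, 81.0, 102.0]]
180 [[-29.0, 39.0, 13.0, 73.0, -9.0, 69.0, 83.0], [-29.0, 34.0, 16.0, 56.0, -9.0, 91.0, 82.0]]
```

```bash
python3 - <<'E'
from act import *
a=(.6003,.228)
robot.move_to([*a,.2],o(RY)); print(robot.current_time_s())
pick(a,.003,RY)
go(a,.003+G+.03,v=.1)
place(REL[0],RY)
b=(.6018,-.0165)
go(b,.2,UY); pick(b,.003,UY)
go(b,.003+G+.03,v=.1)
place(RUS[0],UY)
from meas import *
for c in("scene","top"):
    im=vision.grab_frame(c); cv2.imwrite(f"pics/{c}1.png",im[:,:,::-1])
    for col in("red","green"):
        for b in blobs(im,col,100):
            if c=="top": print(col,np.round(b[1],1),ray(c,b[1],.145).round(4))
print(REL,RUS)
a=cv2.imread("pics/top1.png")[145:270,170:400]; cv2.imwrite("pics/t2.png",cv2.resize(cv2.convertScaleAbs(a,alpha=1.8),(800,435),interpolation=3))
E
```

```text
2.8417
gap 0.45714472994611055 F 52.6598537665825
hit True [0.52099357 0.2131138  0.09666699] [-0.73471188  0.9464095   4.40783097]
t 6.75
gap 0.4565882755851744 F 51.73359495915065
hit True [4.78318449e-01 3.71527443e-05 9.66404137e-02] [-1.56089578 -0.33167261  3.87164798]
t 11.8333
red [346.9 190.8] [ 0.5744 -0.191 ]
red [385.  197.7] [ 0.5558 -0.2933]
red [196.9 210.4] [0.5201 0.2114]
green [341.  227.4] [ 0.4756 -0.172 ]
[array([0.5205, 0.2131]), array([0.58183488, 0.22215715]), array([0.64316977, 0.2312143 ])] [array([4.78e-01, 2.00e-04]), array([ 0.53977341, -0.00509585]), array([ 0.60154682, -0.0103917 ])]
```

View pics/t2.png

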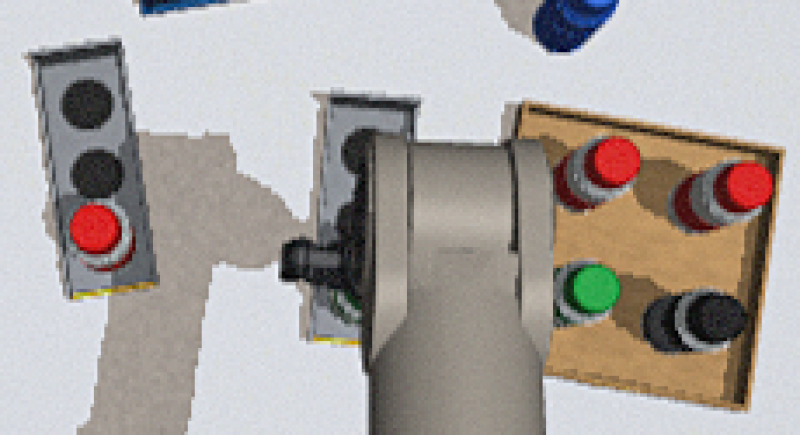

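The red can stands on its front pad, and the middle and back pads are now visible at about (198,195) and (195,175). I'll refit those pads and carry on with the carton.

```bash
python3 - <<'E'
from act import *
from meas import *
im=cv2.resize(cv2.imread("pics/top1.png"),None,fx=4,fy=4,interpolation=3)
m=(im.max(2)<45).astype(np.uint8); n,l,st,ce=cv2.connectedComponentsWithStats(m)
pads=[ray("top",(ce[i]+.5)/4-.5,.003) for i in range(1,n) if 560<st[i,4]/1<16*240 and 175*4<ce[i][0]<215*4 and 168*4<ce[i][1]<200*4]
print("pads",np.round(pads,4),"model",REL[1:])
P=list(REL)
for p in pads:
    for i in (1,2):
        if np.linalg.norm(p-REL[i])<.006: P[i]=(p+REL[i])/2
print(P)
def job(src,dst,y):
    go(src,.2,-10.6); pick(src,.004,-10.6)
    go(src,.27,v=.2); go(dst,.27,y,v=.3); place(dst,y)
job((.5745,-.1911),P[1],RY)
job((.5559,-.2932),P[2],RY)
E
```

```text
pads [[0.6433 0.2329]
 [0.5822 0.2229]] model [array([0.58183488, 0.22215715]), array([0.64316977, 0.2312143 ])]
[array([0.5205, 0.2131]), array([0.58200594, 0.222537  ]), array([0.64322558, 0.23205575])]
gap 0.4564650794136378 F 52.615396220062394
hit True [0.58205634 0.22267054 0.09671822] [-2.40136064e-03 -6.48346038e-01  4.22288661e+00]
t 19.2
gap 0.45448362127161107 F 53.26347218389856
hit True [0.64327171 0.23218205 0.0967188 ] [-0.37716945 -0.85817305  3.64324742]
t 27.875
```

```bash
python3 - <<'E'
from act import *
from meas import *
s,d=(.4756,-.172),RUS[1]
go(s,.2,-10.6); pick(s,.004,-10.6); go(s,.27,v=.2); go(d,.27,UY,v=.3); place(d,UY,.27)
robot.move_to([.35,.4,.25],o(0)); robot.pause(.5)
for c in("scene","top"):
    im=vision.grab_frame(c); cv2.imwrite(f"pics/{c}2.png",im[:,:,::-1])
    for col in("red","green"):
        for b in blobs(im,col,100):
            if c=="top": print(col,np.round(b[1],1),ray(c,b[1],.145).round(4))
print(np.round(REL,4),np.round(RUS,4),robot.current_time_s())
a=cv2.imread("pics/top2.png")[110:300,80:420]; cv2.imwrite("pics/t3.png",cv2.resize(cv2.convertScaleAbs(a,alpha=1.6),(800,447),interpolation=3))
a=cv2.imread("pics/scene2.png")[70:300,120:440]; cv2.imwrite("pics/s3.png",cv2.resize(a,(800,575),interpolation=3))
E
```

```text
gap 0.4564228622710081 F 52.713407828996424
hit True [ 0.5398566  -0.00497459  0.09665296] [-0.5265279  -0.90008712  3.75300833]
t 35.3917
red [190.7 166. ] [0.6404 0.23  ]
red [193.8 187.9] [0.5805 0.2208]
red [196.8 210.3] [0.5202 0.2116]
green [278.2 203.8] [ 0.5383 -0.0055]
green [276.6 226.6] [ 0.4774 -0.0006]
[[0.5205 0.2131]
 [0.5818 0.2222]
 [0.6432 0.2312]] [[ 4.780e-01  2.000e-04]
 [ 5.398e-01 -5.100e-03]
 [ 6.015e-01 -1.040e-02]] 37.6333
```

View pics/t3.png

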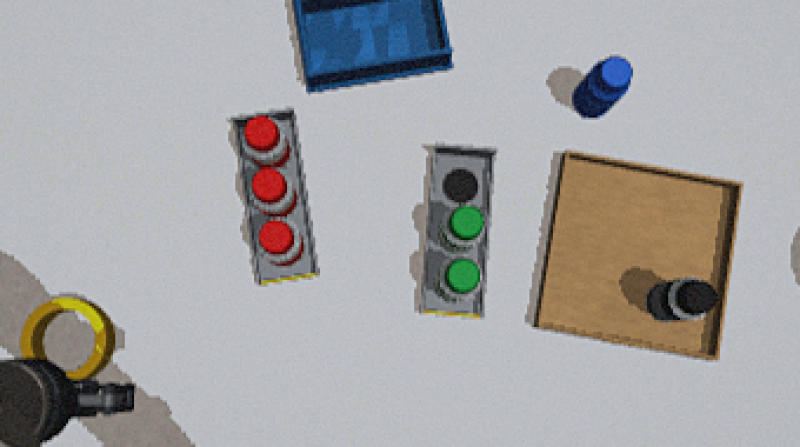

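View pics/s3.png

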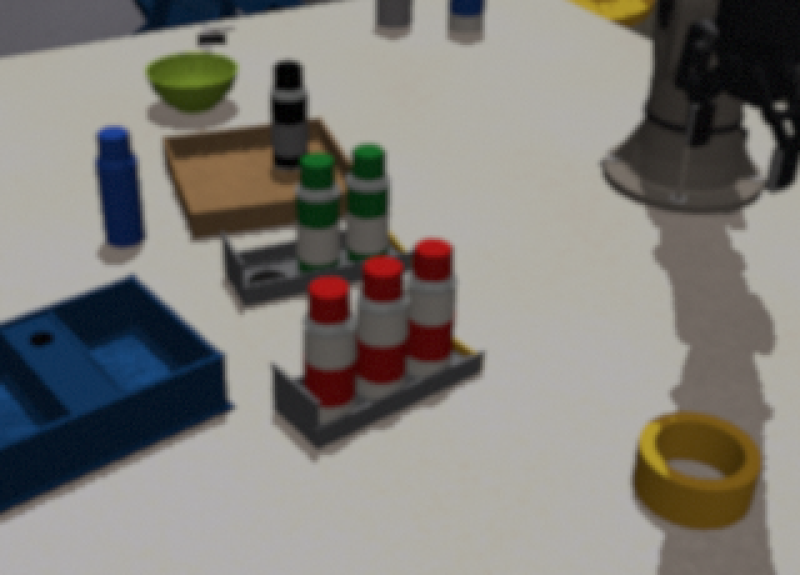

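Every can is upright and within about 3 mm of its pad centre. The black can, the tape and the blue can have not moved, and the arm is clear.

```bash
python3 -c "
from station import workorder
print(workorder.close_job())"
```

```text
the job is handed in; nothing more can be done
None
```

Both trays are restocked with the older can on each front pad and the new ones behind it, all upright and within about 3 mm of their pad centres by the last top view; the job was handed in at about 38 s on the robot's clock.

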